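# Slide the vial rack up onto the warming plate

## Task

Put the vial rack with the green finger tab onto the low aluminium warming plate by sliding it, not carrying it: lift only its tab end by the tab, rest that end on the plate's edge with the back end still on the bench, and let go. Then push the rack from behind until all of it stands level on the plate, roughly square to the plate's edge. Do not disturb the orange rack or tip the vials over.

Things in the scene. Friction and masses are not known exactly. Their poses are not given: they have to be found in the camera images.
- green_tab (a point): Grip point on the green tab of the rack to move: 26 mm along the rack, 12 mm thick across it, from 30 to 76 mm above the rack's underside. The point is on the centre line, 60 mm above the underside, 20 mm behind the leading end, 105 mm ahead of the back end; +x from back to leading end, z up. Pinched lightly across its thickness, the rack pivots in the pads and its back stays down.
- green_back (a point): Middle of the bottom edge of the green rack's upright back face (85 wide, 30 mm high); axes as green_tab. Smooth, slippery white rack 125 x 85 x 30 mm, 0.3 to 0.6 kg, with 16 fixed amber vials, tops 50 mm up, starting 27 mm behind the tab's centre. It starts flat on the bench, leading end about 10 to 50 mm short of the plate.
- plate_edge (a point): Middle of the upper edge of the fixed warming plate's step: flat aluminium, a square step 12 mm high with a blue line, 300 mm wide (y), 200 mm deep (x), ending in a white control housing 46 mm high. +x points onto the plate, square to the edge; z up.
- orange_mid (a point): Centre (15 mm above the underside) of the other rack, alike but for its orange tab and patches. It stands beside the green rack on either side, also facing the plate. Leave it where it is.
Not all that is in view belongs to the job. Leave any brown or turquoise look-alike of the part that bears green_tab alone.

How it is judged:
By the outcome, as a careful person would: the job done as asked, in the order asked, and still so for the second after the job is handed in, with the robot touching nothing.
It also fails if it takes over 48 s, if anything falls off the work surface, if the arm or the gripper's body presses on something with over 40 N, if the wrist force passes 120 N, or if a joint passes its speed limit or range.

## Robot

A 6-joint arm with a two-finger parallel gripper is mounted at the origin on the work surface. World frame = base frame: x ahead of the robot, y to its left, z up, the work surface at z = 0. Lengths are in mm, angles in rad, forces in N, time in s.
With the tool pointing down it reaches from about 275 to 1000 mm from the base axis. Payload 8.4 kg.
Tool frame: the origin (TCP) lies on the centre line of the jaws, within the pads' length; the fingertips stand r.tip_reach ahead of it and the grasp point (between the pads) lies 11 mm behind it (r.tip_reach is the distance from the TCP to the fingertips, in mm); z points along the fingers, y is the line along which they close (so a half turn about z gives the same grasp; the last joint's range is limited). The gripper opens to 85 mm and grips with 20 to 120 N. Pads are 22 mm wide; open, the fingers measure 114 mm over their backs; the gripper's body (76 mm by 85 mm) begins 54 mm behind the grasp point. The pads swing forward as they close: fully open they stand 13 mm farther back than shut.
Start: joints at [-1.257, 0.353, 1.633, -0, 1.155, -0.002], TCP at [194.109, -594.096, 239.281] pointing down, gripper open.
Joint ranges: [-2.63, 2.63], [-0.92, 2.1], [0.06, 2.66], [-1.3, 4.44], [0, 2.69], [-3.02, 3.02]. Speed limits (rad/s): [2.22, 2.22, 2.79, 3.14, 3.14, 3.14].

## Interface

Orientations are given as [roll, pitch, yaw] about the fixed x, y, z axes, in that order (R = Rz(yaw) Ry(pitch) Rx(roll)).
In Python, from rig import r gives the robot as it stands.
- The arm moves only by the tool carry_out, never from a script. Its argument "targets" is a list of rows, each an object with "dp": the shift along the tool's x, y, z in mm, a list of three; "yaw": the turn about the tool's z in degrees. A call has 1 to 12 rows; each row is the pose to reach, as a shift and turn from the pose commanded when the call began, along the tool's axes at that moment; what a row does not reach only later rows make up. A row lasts 1/8 s, in which the tool goes at most 62.5 mm and 10.7 degrees, less where a joint would pass 70% of its speed; a pose out of reach is approached as far as the arm can. A call with a gripper value outside its range is refused whole. "fingers" is the opening, from -1 (shut) to 1 (fully open), so that 0 is half open, set as the call begins (left out, the last holds). The fingers move at their own pace and stop on an object; "grip_force" is the grip in N (left out, the last holds). Time passes only in rows, so rows that repeat a pose let the fingers close. It gives the time, the measured TCP pose, the force, the opening and the grip force at its end, in the units of the state.
- r.sense(): the state, without advancing time (a new reading comes with each control period).
- r.grab_frame(name): name is "scene" or "top" or "wrist"; returns the picture (420x560x3 uint8, red, green, blue); there is no depth.
- r.get_calibration(name): a dict with "fx", "fy", "cx", "cy" (pixels), "rvec" (rotation vector, rad) and "tvec" (3), from world to camera coordinates, as OpenCV has them. Camera axes: x right, y down, z forward; pixel columns grow to the right and rows downward; lengths in mm; the calibration is good to about 2 mm. A picture is of the moment at which its call begins: read the wrist's pose just before it. get_calibration takes no time and is no camera call; for the wrist camera it gives the pose at the moment of the call.
- r.sign_off(): hands the job in; it is judged then, once.
The state is a dict: "clock": time; "qpos": joint angles; "qvel": joint speeds; "joint_efforts": joint torques, N m; "eef_pos": TCP position; "tcp_rot": TCP orientation; "contact_force": force on the tool from outside, world axes, zero at the start; "wrist_torque": the same for the moment, N m; "opening": opening from 0.0 (shut) to 1.0 (fully open); "grasp_force": force on a finger pad.
Only numpy, scipy, OpenCV 4.12 (cv2) and the standard library are available. Lean on these libraries where they do the work, as an engineer would, in place of code of your own. Each camera call takes 0.05 s, during which the arm holds its last target. There are 200 camera calls.

## Working session

There is one attempt and no reset: what is moved stays moved. The work goes in short steps, Python scripts to look and compute and a tool call to move; the robot and the scene stay as the last step left them, time stands still between calls to the robot, and variables do not carry over. Pictures are saved under pics/ and viewed, at most 10 in all, crops included, and the job is handed in when it is done.

Besides the shell and the picture viewer there is one more tool, called as a command line: name --argument value ..., lists and objects as JSON in quotes. carry_out: Moves the arm, as the interface text tells. Its arguments: {"type":"object","properties":{"targets":{"type":"array","items":{"type":"object","properties":{"dp":{"type":"array","items":{"type":"number"}},"yaw":{"type":"number"}}}},"fingers":{"type":"number"},"grip_force":{"type":"number"}},"required":["targets"]}

```bash
mkdir -p pics; python3 - <<'E'
from rig import r
import cv2,numpy as np
s=r.sense();print(s,r.tip_reach)
a=r.grab_frame("top");b=r.grab_frame("scene")
cv2.imwrite("pics/top.png",a[:,:,::-1]);cv2.imwrite("pics/scene.png",b[:,:,::-1])
for n in("top","scene"):print(r.get_calibration(n))
E
```

```text
{'clock': 0.0, 'qpos': array([-1.25738805e+00,  3.53670592e-01,  1.63409930e+00, -4.20686971e-05,
        1.15519939e+00, -2.39830964e-03]), 'qvel': array([ 0.0004372 , -0.00120348,  0.00114928,  0.00050395, -0.00176326,
       -0.00175013]), 'joint_efforts': array([-7.87403078e-04, -6.05256701e+01, -3.42058110e+01,  9.77515924e-05,
        9.65032697e-03, -2.02309320e-05]), 'eef_pos': array([ 193.96590886, -593.67109425,  238.56255868]), 'tcp_rot': array([-3.14021594e+00,  3.51625222e-05,  3.15823619e-01]), 'contact_force': array([-0.29034668, -0.3824659 , -0.18751642]), 'wrist_torque': array([-0.02090819,  0.01862635,  0.00082126]), 'grasp_force': 0.0, 'opening': 1.0000613205087965} 8.0
{'fx': 403.0972515124821, 'fy': 403.0972515124821, 'cx': 272.7224026603744, 'cy': 211.11221090451954, 'rvec': array([ 2.21773305, -2.14895224,  0.12763449]), 'tvec': array([ -44.65192345,  461.72484013, 1052.10370388])}
{'fx': 509.46245017462553, 'fy': 509.46245017462553, 'cx': 284.1806140887827, 'cy': 200.76506232609663, 'rvec': array([ 1.22347525,  2.57490067, -0.67212252]), 'tvec': array([ 272.37961997, -277.46639019, 1483.22514829])}
```

View pics/top.png

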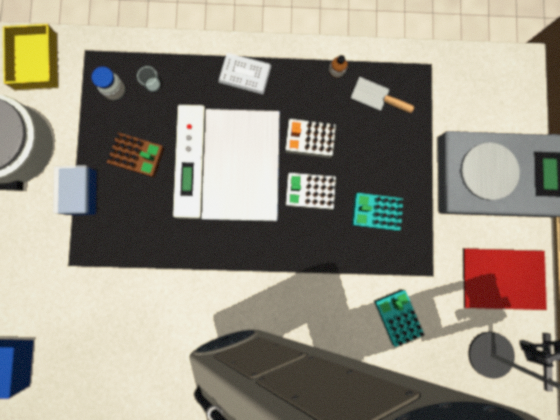

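View pics/scene.png

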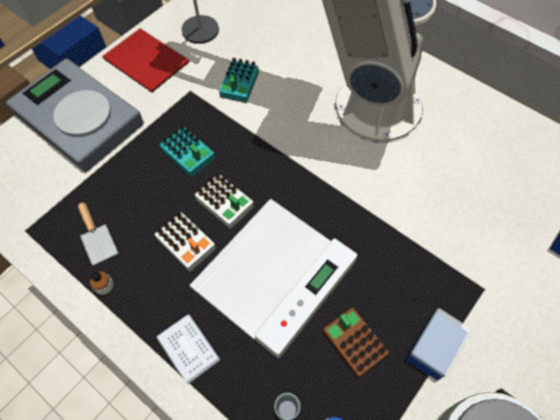

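The top view shows the green rack (white body) at about (312,190), the orange one at (311,137), and the plate spanning x 203–280 with its edge near x=279. The brown and turquoise look-alikes are elsewhere.

```bash
cat > h.py <<'E'
import cv2,numpy as np
def ray(c,px,z):
    K=np.array([[c['fx'],0,c['cx']],[0,c['fy'],c['cy']],[0,0,1]]);R=cv2.Rodrigues(np.array(c['rvec']))[0];t=np.array(c['tvec'])
    o=-R.T@t;px=np.atleast_2d(px).astype(float)
    d=(R.T@np.linalg.inv(K)@np.c_[px,np.ones(len(px))].T).T
    return o+d*((z-o[2])/d[:,2])[:,None]
def proj(c,P):
    K=np.array([[c['fx'],0,c['cx']],[0,c['fy'],c['cy']],[0,0,1]])
    return cv2.projectPoints(np.array(P,float).reshape(-1,3),np.array(c['rvec']),np.array(c['tvec']),K,None)[0].reshape(-1,2)
E
python3 - <<'E'
from rig import r
from h import *
c=r.get_calibration("top");im=cv2.imread("pics/top.png")
hsv=cv2.cvtColor(im,cv2.COLOR_BGR2HSV)
np.set_printoptions(precision=1,suppress=True)
wh=(hsv[:,:,2]>110).astype(np.uint8)
for n,(x0,x1,y0,y1) in dict(green=(283,345,163,217),orange=(283,345,110,163)).items():
    m=np.zeros_like(wh);m[y0:y1,x0:x1]=(wh|(hsv[:,:,1]>120)&(hsv[:,:,2]>60))[y0:y1,x0:x1]
    m=cv2.morphologyEx(m,cv2.MORPH_CLOSE,np.ones((9,9)))
    k=max(cv2.findContours(m,0,1)[0],key=cv2.contourArea)
    P=ray(c,k[:,0],30)[:,:2].astype(np.float32)
    rc=cv2.minAreaRect(P);print(n,rc,cv2.boundingRect(k));print(cv2.boxPoints(rc))
m=np.zeros_like(wh);m[95:235,198:285]=(hsv[:,:,2]>110)[95:235,198:285]
e=[]
for y in range(120,212,4):
    xs=np.where(m[y,:285])[0];e.append((xs.max()+.5,y))
P=ray(c,e,12);print("edge",np.polyfit(P[:,1],P[:,0],1),P[[0,-1]])
ys=np.where(m[:,270])[0];print(ray(c,[(270,ys.min()),(270,ys.max())],12))
print(im[160:164,272:288].tolist()[0])
# green tab by scene/top
for n in("top","scene"):
    i=cv2.imread(f"pics/{n}.png");h=cv2.cvtColor(i,cv2.COLOR_BGR2HSV)
    g=cv2.inRange(h,(45,100,40),(75,255,255))
    nn,l,st,ce=cv2.connectedComponentsWithStats(g)
    for q in range(1,nn):
        if st[q,4]>25:print(n,st[q],ce[q])
E
```

```text
green ((521.0202026367188, -128.35372924804688), (129.46160888671875, 90.97589874267578), 87.10105895996094) (286, 172, 50, 37)
[[ 472.3 -190.7]
 [ 563.2 -195.3]
 [ 569.7  -66. ]
 [ 478.9  -61.4]]
orange ((666.21875, -124.81295776367188), (129.4564208984375, 90.800048828125), 84.82144165039062) (285, 119, 51, 37)
[[ 615.2 -185.2]
 [ 705.6 -193.4]
 [ 717.3  -64.4]
 [ 626.8  -56.3]]
edge [  43.7 2414.1] [[716.1 -41.3  12. ]
 [472.7 -42.9  12. ]]
[[743.4 -14.3  12. ]
 [439.7 -23.7  12. ]]
[[233, 240, 243], [232, 237, 241], [229, 236, 239], [230, 237, 240], [226, 231, 234], [200, 205, 207], [140, 141, 142], [79, 79, 78], [43, 48, 49], [41, 43, 42], [32, 38, 41], [37, 41, 41], [34, 37, 39], [37, 39, 39], [37, 38, 39], [39, 41, 43]]
top [140 145  18  15 152] [149.5 152. ]
top [543 158  16  32 452] [550.  173.7]
top [141 163  11  10  82] [146.4 167.1]
top [183 167   9  24 187] [186.6 178.2]
top [292 177   8  13 103] [295.5 182.9]
top [290 195   8   7  51] [293.7 198.1]
top [359 196  13  15 123] [364.2 203.3]
top [357 215  10   8  70] [361.5 218.5]
top [393 294  15  16 143] [400.  301.6]
top [381 302   9  10  68] [385.2 306.6]
scene [ 30  74  31  23 326] [44.9 85. ]
scene [222  74  14  17 116] [230.4  83.2]
scene [239  87   8   6  38] [242.2  89.6]
scene [190 144  19  16 137] [198.1 151.3]
scene [185 159  10   9  55] [189.4 162.8]
scene [229 196  19  13 129] [237.4 201.3]
scene [223 210  11   9  55] [228.1 213.8]
scene [310 265  23  24 249] [321.3 276.3]
scene [340 312  20  18 224] [348.4 319.6]
scene [328 324  14  15 126] [334.5 331.1]
```

carry_out --targets '[{"dp":[30,-25,5],"yaw":-5},{"dp":[75,-60,15],"yaw":-11},{"dp":[120,-97,25],"yaw":-18},{"dp":[165,-133,35],"yaw":-25},{"dp":[210,-170,45],"yaw":-32},{"dp":[255,-206,55],"yaw":-39},{"dp":[300,-243,65],"yaw":-46},{"dp":[345,-280,75],"yaw":-53},{"dp":[390,-316,85],"yaw":-60},{"dp":[430,-348,95],"yaw":-65},{"dp":[460,-372,101],"yaw":-68},{"dp":[470,-381,104],"yaw":-69}]' --fingers 0.2 --grip_force 20

```text
clock: 1.6
eef_pos: [523.1, -84.3, 134.7]
tcp_rot: [-3.141, -0.0, 1.523]
contact_force: [0.8, -0.9, 0.1]
opening: 0.603
grasp_force: 0.0
```

```bash
python3 - <<'E'
from rig import r
from h import *
s=r.sense();print(s['eef_pos'],s['tcp_rot'],s['opening'],s['clock'])
np.save("wc.npy",r.get_calibration("wrist"),allow_pickle=True);a=r.grab_frame("wrist")
cv2.imwrite("pics/w1.png",a[:,:,::-1])
print(proj(r.get_calibration("wrist"),[[523,-86,76],[523,-86,60]]))
E
```

```text
[523.13318666 -84.2782312  134.69424298] [-3.14097829e+00 -1.62270595e-04  1.52301892e+00] 0.603049772025161 1.6
[[273.51513204 231.05584514]
 [273.56601801 222.03439218]]
```

View pics/w1.png

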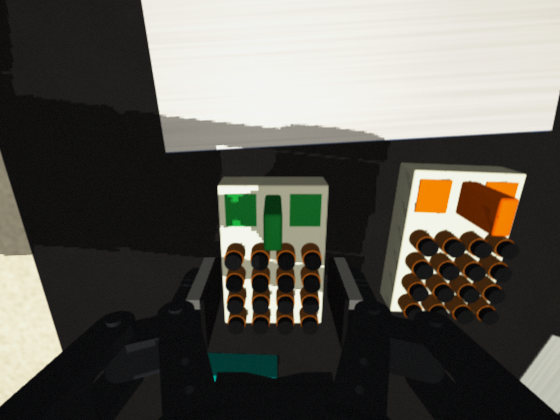

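The wrist view shows the tab top centred near (273,232), as predicted. The plate edge runs (165,152) to (553,130), and the rack's leading top edge is at about row 186.

```bash
python3 - <<'E'
from h import *
np.set_printoptions(precision=1,suppress=True)
c=np.load("wc.npy",allow_pickle=True).item()
print(ray(c,[(165,152),(385,138.5),(553,130)],12))
print("lead top",ray(c,[(219,187),(328,187)],30),"lead bot",ray(c,[(219,178),(328,178)],0))
print("tab top corners",ray(c,[(265,215),(282,215),(265,250),(282,250)],76))
E
```

```text
[[439.5 -41.8  12. ]
 [611.7 -39.6  12. ]
 [740.4 -39.4  12. ]]
lead top [[482.5 -67.5  30. ]
 [564.8 -71.5  30. ]] lead bot [[477.6 -67.4   0. ]
 [569.5 -71.8   0. ]]
tab top corners [[518.1 -75.1  76. ]
 [528.8 -75.6  76. ]
 [516.8 -99.3  76. ]
 [527.8 -99.9  76. ]]
```

carry_out --targets '[{"dp":[-2,0,20],"yaw":0},{"dp":[-3,0,45],"yaw":0},{"dp":[-3,0,70],"yaw":0},{"dp":[-3,0,82],"yaw":0},{"dp":[-3,0,85],"yaw":0},{"dp":[-3,0,85],"yaw":0}]'

```text
clock: 2.4
eef_pos: [522.6, -89.3, 50.8]
tcp_rot: [3.141, 0.0, 1.52]
contact_force: [-0.0, -0.1, 0.7]
opening: 0.6
grasp_force: 0.0
```

carry_out --targets '[{"dp":[0,0,0],"yaw":0},{"dp":[0,0,0],"yaw":0},{"dp":[0,0,0],"yaw":0},{"dp":[0,0,0],"yaw":0},{"dp":[0,0,0],"yaw":0},{"dp":[0,0,0],"yaw":0},{"dp":[0,0,0],"yaw":0}]' --fingers -1 --grip_force 20

```text
clock: 3.28
eef_pos: [522.7, -89.0, 50.9]
tcp_rot: [3.141, 0.0, 1.52]
contact_force: [-0.5, 0.4, 6.5]
opening: 0.139
grasp_force: 20.7
```

carry_out --targets '[{"dp":[-1,0,-2],"yaw":0},{"dp":[-2,0,-4],"yaw":0},{"dp":[-3,0,-6],"yaw":0},{"dp":[-4,0,-8],"yaw":0},{"dp":[-5,0,-10],"yaw":0},{"dp":[-6,0,-12],"yaw":0},{"dp":[-7,0,-14],"yaw":0},{"dp":[-8,0,-16],"yaw":0},{"dp":[-8,0,-18],"yaw":0},{"dp":[-8,0,-18],"yaw":0}]'

```text
clock: 4.53
eef_pos: [522.1, -97.0, 68.5]
tcp_rot: [3.141, 0.0, 1.52]
contact_force: [-0.4, 0.0, -3.4]
opening: 0.138
grasp_force: 19.5
```

```bash
python3 - <<'E'
from rig import r
from h import *
a=r.grab_frame("scene");b=r.grab_frame("wrist")
x=cv2.resize(a[130:290,140:320],None,fx=2.2,fy=2.2);y=cv2.resize(b,(480,360))[:352]
cv2.imwrite("pics/l1.png",np.hstack([x,y[:352,:400]])[:,:,::-1])
E
```

```text
(no output)
```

View pics/l1.png

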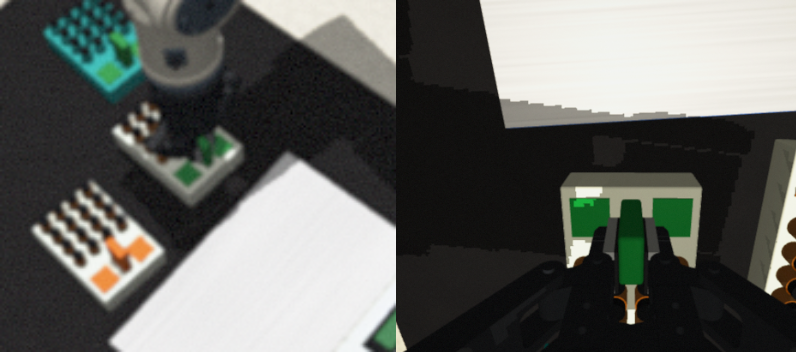

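The front is lifted (its face is now visible), with the back still on the bench. Next I drag it forward, turning it square on the way.

carry_out --targets '[{"dp":[2,0,0],"yaw":0},{"dp":[6,0,0],"yaw":-0.3},{"dp":[10,0,0],"yaw":-0.6},{"dp":[14,0,0],"yaw":-1},{"dp":[18,0,0],"yaw":-1.4},{"dp":[22,0,0],"yaw":-1.8},{"dp":[26,0,0],"yaw":-2.2},{"dp":[30,0,0],"yaw":-2.6},{"dp":[34,0,0],"yaw":-3},{"dp":[38,0,0],"yaw":-3.2},{"dp":[42,0,0],"yaw":-3.3},{"dp":[42,0,0],"yaw":-3.3}]'

```text
clock: 6.12
eef_pos: [524.1, -54.7, 68.3]
tcp_rot: [-3.142, -0.0, 1.578]
contact_force: [0.8, 0.6, -3.3]
opening: 0.139
grasp_force: 19.5
```

```bash
python3 - <<'E'
from rig import r
from h import *
a=r.grab_frame("scene");b=r.grab_frame("wrist")
x=cv2.resize(a[130:290,140:320],None,fx=2.2,fy=2.2);y=cv2.resize(b,(480,360))[:352]
cv2.imwrite("pics/l2.png",np.hstack([x,y[:352,:400]])[:,:,::-1])
E
```

```text
(no output)
```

View pics/l2.png

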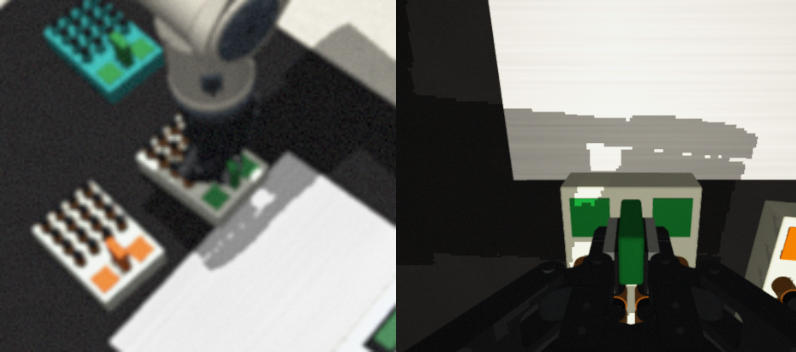

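carry_out --targets '[{"dp":[1,0,1],"yaw":0},{"dp":[1,0,2],"yaw":0},{"dp":[2,0,3],"yaw":0},{"dp":[2,0,4],"yaw":0},{"dp":[3,0,5],"yaw":0},{"dp":[3,0,5.5],"yaw":0},{"dp":[3,0,6],"yaw":0},{"dp":[3,0,6],"yaw":0}]'

```text
clock: 7.22
eef_pos: [524.2, -52.1, 62.7]
tcp_rot: [3.141, 0.0, 1.578]
contact_force: [-2.7, -2.2, 5.5]
opening: 0.139
grasp_force: 20.8
```

carry_out --targets '[{"dp":[0,0,0],"yaw":0},{"dp":[0,0,0],"yaw":0},{"dp":[0,0,0],"yaw":0},{"dp":[0,0,0],"yaw":0},{"dp":[0,0,-10],"yaw":0},{"dp":[0,0,-30],"yaw":0},{"dp":[0,0,-50],"yaw":0},{"dp":[0,0,-65],"yaw":0},{"dp":[0,0,-70],"yaw":0},{"dp":[0,0,-70],"yaw":0}]' --fingers 0.0

```text
clock: 8.48
eef_pos: [524.1, -52.0, 132.4]
tcp_rot: [3.141, 0.0, 1.578]
contact_force: [-0.3, -0.8, -0.6]
opening: 0.501
grasp_force: 0.0
```

```bash
python3 - <<'E'
from rig import r
from h import *
a=r.grab_frame("scene");np.save("wc2.npy",r.get_calibration("wrist"),allow_pickle=True);b=r.grab_frame("wrist")
x=cv2.resize(a[130:290,140:300],None,fx=1.5,fy=2.2)
x=cv2.resize(a[130:290,160:270],None,fx=2.18,fy=2.18)
h=420;x=cv2.resize(x,(240,349));p=np.zeros((420,240,3),np.uint8);p[:349]=x
cv2.imwrite("pics/l3.png",np.hstack([b,p])[:,:,::-1])
E
```

```text
(no output)
```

View pics/l3.png

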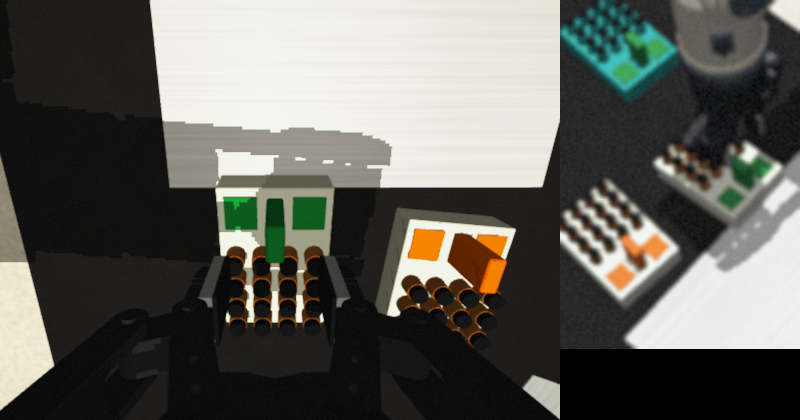

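The rack now rests on the plate's edge. Its leading bottom edge is at about row 177 against row 187 for the plate edge, and it is released and square.

```bash
python3 - <<'E'
from h import *
np.set_printoptions(precision=1,suppress=True)
c=np.load("wc2.npy",allow_pickle=True).item()
print(ray(c,[(219,177),(333,177)],14),ray(c,[(217,189),(334,190)],43),ray(c,[(172,187),(540,187)],12))
E
```

```text
[[480.3 -32.9  14. ]
 [570.5 -32.3  14. ]] [[483.5 -34.7  43. ]
 [566.4 -34.9  43. ]] [[441.8 -41.8  12. ]
 [737.9 -39.9  12. ]]
```

carry_out --targets '[{"dp":[-15,0,0],"yaw":0},{"dp":[-45,0,0],"yaw":0},{"dp":[-80,0,0],"yaw":0},{"dp":[-115,0,0],"yaw":0},{"dp":[-138,0,0],"yaw":0},{"dp":[-143,0,0],"yaw":0},{"dp":[-143,0,0],"yaw":0},{"dp":[-143,0,25],"yaw":0},{"dp":[-143,0,55],"yaw":0},{"dp":[-143,0,85],"yaw":0},{"dp":[-143,0,103],"yaw":0},{"dp":[-143,0,108],"yaw":0}]'

```text
clock: 10.07
eef_pos: [524.6, -194.3, 23.4]
tcp_rot: [-3.14, -0.001, 1.578]
contact_force: [0.1, 0.2, 0.1]
opening: 0.5
grasp_force: 0.0
```

```bash
python3 - <<'E'
from rig import r
from h import *
print(r.sense()['eef_pos'],r.sense()['contact_force'])
a=r.grab_frame("scene");b=r.grab_frame("wrist")
p=np.zeros((420,240,3),np.uint8);p[:349]=cv2.resize(a[130:290,160:270],(240,349))
cv2.imwrite("pics/l4.png",np.hstack([b,p])[:,:,::-1])
E
```

```text
[ 524.58991597 -194.26781193   23.37681248] [0.08568527 0.1831225  0.11308445]
```

View pics/l4.png

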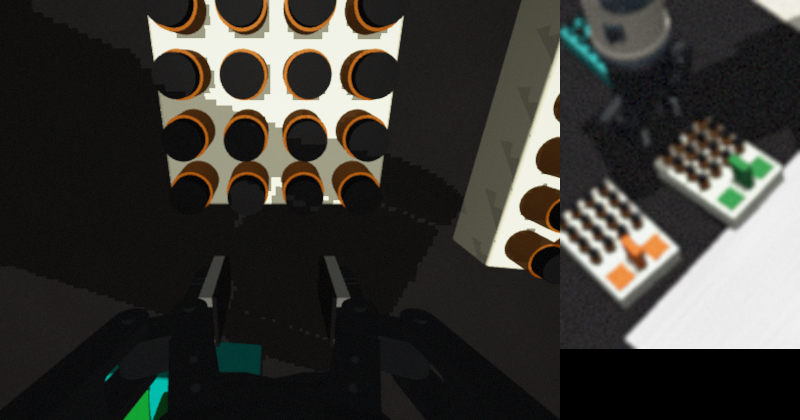

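carry_out --targets '[{"dp":[4,0,0],"yaw":0},{"dp":[8,0,0],"yaw":0},{"dp":[12,0,0],"yaw":0},{"dp":[16,0,0],"yaw":0},{"dp":[20,0,0],"yaw":0},{"dp":[24,0,0],"yaw":0},{"dp":[28,0,0],"yaw":0},{"dp":[32,0,0],"yaw":0},{"dp":[36,0,0],"yaw":0},{"dp":[40,0,0],"yaw":0},{"dp":[44,0,0],"yaw":0},{"dp":[48,0,0],"yaw":0}]'

```text
clock: 11.68
eef_pos: [524.7, -146.7, 24.2]
tcp_rot: [-3.142, -0.0, 1.578]
contact_force: [-0.3, -1.6, -1.7]
opening: 0.5
grasp_force: 0.7
```

carry_out --targets '[{"dp":[4,0,0],"yaw":0},{"dp":[8,0,0],"yaw":0},{"dp":[12,0,0],"yaw":0},{"dp":[16,0,0],"yaw":0},{"dp":[20,0,0],"yaw":0},{"dp":[24,0,0],"yaw":0},{"dp":[27,0,0],"yaw":0},{"dp":[30,0,0],"yaw":0},{"dp":[33,0,0],"yaw":0},{"dp":[36,0,0],"yaw":0},{"dp":[39,0,0],"yaw":0},{"dp":[42,0,0],"yaw":0}]'

```text
clock: 13.18
eef_pos: [524.5, -104.9, 24.3]
tcp_rot: [3.141, 0.0, 1.578]
contact_force: [-0.3, -3.4, 2.0]
opening: 0.5
grasp_force: 1.6
```

```bash
python3 - <<'E'
from rig import r
from h import *
a=r.grab_frame("scene");b=r.grab_frame("wrist")
p=np.zeros((420,240,3),np.uint8);p[:349]=cv2.resize(a[130:290,180:290],(240,349))
cv2.imwrite("pics/l5.png",np.hstack([b,p])[:,:,::-1])
E
```

```text
(no output)
```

View pics/l5.png

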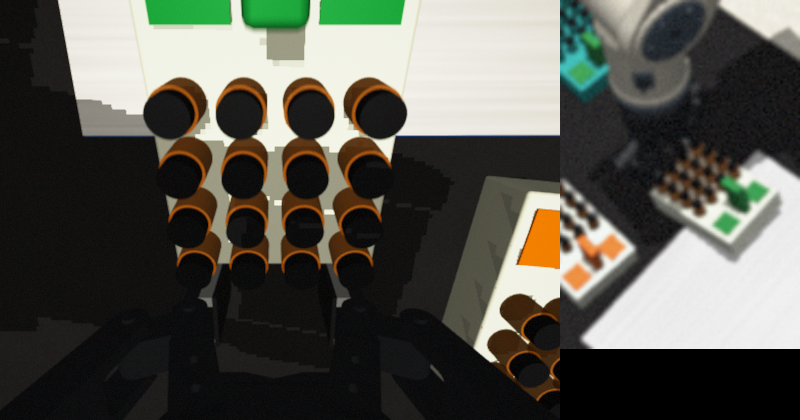

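The rack is square, and both pads are pushing on its back face, about half of it over the edge. Keep pushing.

carry_out --targets '[{"dp":[3,0,0],"yaw":0},{"dp":[6,0,0],"yaw":0},{"dp":[9,0,0],"yaw":0},{"dp":[12,0,0],"yaw":0},{"dp":[15,0,0],"yaw":0},{"dp":[18,0,0],"yaw":0},{"dp":[21,0,0],"yaw":0},{"dp":[24,0,0],"yaw":0},{"dp":[27,0,0],"yaw":0},{"dp":[30,0,0],"yaw":0},{"dp":[33,0,0],"yaw":0},{"dp":[36,0,0],"yaw":0}]'

```text
clock: 14.78
eef_pos: [524.2, -68.8, 24.3]
tcp_rot: [-3.142, -0.0, 1.578]
contact_force: [-0.3, -0.3, -1.3]
opening: 0.504
grasp_force: 0.5
```

carry_out --targets '[{"dp":[3,0,0],"yaw":0},{"dp":[6,0,0],"yaw":0},{"dp":[9,0,0],"yaw":0},{"dp":[12,0,0],"yaw":0},{"dp":[16,0,0],"yaw":0},{"dp":[20,0,0],"yaw":0},{"dp":[24,0,0],"yaw":0},{"dp":[28,0,0],"yaw":0},{"dp":[32,0,0],"yaw":0},{"dp":[36,0,0],"yaw":0},{"dp":[40,0,0],"yaw":0},{"dp":[42,0,0],"yaw":0}]'

```text
clock: 16.27
eef_pos: [523.9, -26.7, 24.3]
tcp_rot: [-3.142, -0.0, 1.578]
contact_force: [-0.5, -0.9, -1.4]
opening: 0.501
grasp_force: 0.5
```

```bash
python3 - <<'E'
from rig import r
from h import *
a=r.grab_frame("scene");b=r.grab_frame("wrist")
p=np.zeros((420,240,3),np.uint8);p[:349]=cv2.resize(a[150:310,200:310],(240,349))
cv2.imwrite("pics/l6.png",np.hstack([b,p])[:,:,::-1])
E
```

```text
(no output)
```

View pics/l6.png

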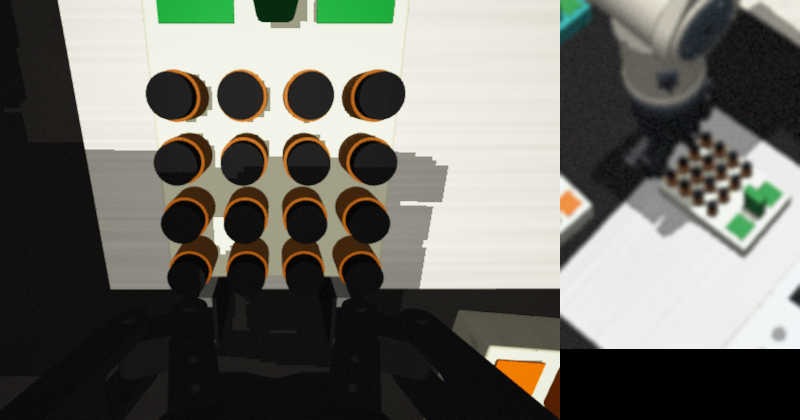

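The back edge is at row 277, past the plate edge at row 289, and the rack looks level. I'll push a little further for margin, then back off and check.

carry_out --targets '[{"dp":[3,0,0],"yaw":0},{"dp":[6,0,0],"yaw":0},{"dp":[9,0,0],"yaw":0},{"dp":[11,0,0],"yaw":0},{"dp":[12,0,0],"yaw":0},{"dp":[12,0,0],"yaw":0},{"dp":[5,0,0],"yaw":0},{"dp":[-10,0,0],"yaw":0},{"dp":[-30,0,0],"yaw":0},{"dp":[-50,0,-15],"yaw":0},{"dp":[-70,0,-50],"yaw":0},{"dp":[-80,0,-90],"yaw":0}]'

```text
clock: 17.88
eef_pos: [524.0, -108.9, 115.8]
tcp_rot: [-3.141, 0.0, 1.576]
contact_force: [0.8, -0.3, -0.7]
opening: 0.499
grasp_force: 0.0
```

carry_out --targets '[{"dp":[-10,0,-25],"yaw":0},{"dp":[-30,0,-50],"yaw":0},{"dp":[-50,0,-70],"yaw":0},{"dp":[-65,0,-80],"yaw":0},{"dp":[-70,0,-80],"yaw":0},{"dp":[-70,0,-80],"yaw":0},{"dp":[-70,0,-80],"yaw":0}]'

```text
clock: 18.75
eef_pos: [524.4, -176.4, 193.4]
tcp_rot: [-3.14, -0.001, 1.578]
contact_force: [-0.6, -0.1, -1.0]
opening: 0.5
grasp_force: 0.0
```

```bash
python3 - <<'E'
from rig import r
from h import *
np.save("wc3.npy",r.get_calibration("wrist"),allow_pickle=True);b=r.grab_frame("wrist")
a=r.grab_frame("scene")
p=np.zeros((420,240,3),np.uint8);p[:349]=cv2.resize(a[150:310,180:290],(240,349))
cv2.imwrite("pics/l7.png",np.hstack([b,p])[:,:,::-1])
c=r.get_calibration("wrist")
print(proj(c,[[440,-41.5,12],[740,-40,12]]))
E
```

```text
[[177.30611879  29.05212842]
 [524.29538597  29.70401711]]
```

View pics/l7.png

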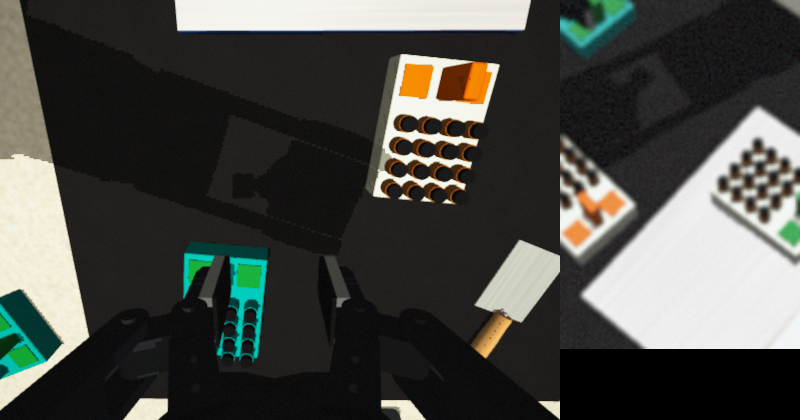

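The rack stands wholly on the plate, parallel to its edge, and nothing touches it. I'll check numerically that the orange rack hasn't moved and hand in.

```bash
python3 - <<'E'
from rig import r
from h import *
def cen(i):
    m=cv2.inRange(cv2.cvtColor(i,cv2.COLOR_BGR2HSV),(5,150,120),(20,255,255))[225:270,170:220]
    return np.argwhere(m).mean(0)
print(cen(cv2.imread("pics/scene.png")),cen(r.grab_frame("scene")[:,:,::-1].copy()))
print(r.sense()['clock'],r.sign_off())
E
```

```text
[22.71176471 24.38235294] [22.70930233 24.35465116]
the job is handed in; nothing more can be done
18.9 None
```

The green-tab rack was lifted by its tab onto the plate's edge, released and pushed from behind; in the last views it stands fully on the plate, level and square, the orange rack hasn't moved, and the job was handed in at 18.9 s.

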